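# Release the glue press and rack the plaque

### The arm

A 7-joint arm with a two-finger parallel gripper is mounted at the origin on the work surface. World frame = base frame: x ahead of the robot, y to its left, z up, the work surface at z = 0. Lengths are in m, angles in rad, forces in N, time in s.
With the tool pointing down it reaches from about 0.4 to 0.875 m from the base axis. Payload 19.3 kg.
Tool frame: the origin (TCP) lies on the centre line of the jaws, within the pads' length; the fingertips stand 22 mm ahead of it and the grasp point (between the pads) lies 3 mm ahead of it; z points along the fingers, y is the line along which they close (so a half turn about z gives the same grasp; the last joint's range is limited). The gripper opens to 85 mm and grips with 20 to 120 N. Pads are 22 mm wide; open, the fingers measure 114 mm over their backs; the gripper's body (76 mm by 85 mm) begins 54 mm behind the grasp point. The pads swing forward as they close: fully open they stand 13 mm farther back than shut.
Start: joints at [1.047, 0.521, -0.036, 1.599, 0.021, 1.021, -0.113], TCP at [0.274, -0.562, 0.253] pointing down, gripper open.
Joint ranges: [-2.91, 2.91], [-0.3, 2.13], [-1.5, 1.42], [0.17, 2.43], [-1.26, 4.41], [0.16, 1.93], [-2.52, 2.52]. Speed limits (rad/s): [1.89, 1.89, 2.39, 2.39, 3.01, 3.01, 3.01].

### API

Orientations are given as a unit quaternion [x, y, z, w].
In Python, from rig import telemetry, eyes, order gives the robot as it stands.
- The arm moves only by the tool play_rows, never from a script. Its argument "targets" is a list of rows, each a list of 7 numbers: the shift along the tool's x, y, z in cm, then the turn, a rotation vector about the tool's x, y, z in rad, then the finger opening in cm, from 0 to 8.54. In form: [[dx, dy, dz, ax, ay, az, gripper], ...]. A call has 1 to 12 rows; each row shifts and turns the commanded pose from where the row before left it, along the tool's axes as they then stand; what a row does not reach is not made up. A row lasts 1/12 s, in which the tool goes at most 41.7 mm and 7.16 degrees, less where a joint would pass 70% of its speed; a pose out of reach is approached as far as the arm can. A call is refused whole if a number of a shift passes 4.17 or a number of a turn 0.125, either way. A call with a gripper value outside its range is refused whole. The fingers move at their own pace and stop on an object; the grip force is fixed at half the most. Time passes only in rows, so rows that do not move let the fingers close. It gives the time, the measured TCP pose, the force, the opening and the grip force at its end, in the units of the state.
- telemetry.get_obs(): the state, without advancing time (a new reading comes with each control period).
- eyes.camera(name): name is "side" or "top" or "wrist"; returns the picture (420x560x3 uint8, blue, green, red); there is no depth.
- eyes.calibration(name): a dict with "K" (3x3 intrinsics, pixels), "R" (3x3) and "t" (3): a world point X has camera coordinates R X + t. Camera axes: x right, y down, z forward; pixel columns grow to the right and rows downward; lengths in m; the calibration is good to about 2 mm. A picture is of the moment at which its call begins: read the wrist's pose just before it. calibration takes no time and is no camera call; for the wrist camera it gives the pose at the moment of the call.
- order.finish_job(): hands the job in; it is judged then, once.
The state is a dict: "clock": time; "joints": joint angles; "dq": joint speeds; "joint_efforts": joint torques, N m; "ee_pos": TCP position; "orientation": TCP orientation; "wrist_force": force on the tool from outside, world axes, zero at the start; "ft_torque": the same for the moment, N m; "opening": finger opening in m; "grip_force": force on a finger pad.
Only numpy, scipy, OpenCV 4.12 (cv2) and the standard library are available. Lean on these libraries where they do the work, as an engineer would, in place of code of your own. Each camera call takes 0.05 s, during which the arm holds its last target. There are 200 camera calls.

### The job

The glued plaque in the press has set. Throw the holding pawl right over, off the ratchet wheel, so that it stays back, then wind the crank backwards to raise the ram until its pad is at least 30 mm clear of the plaque, with the plaque still lying on the anvil. Take the plaque out and lay it gently, flat and centred, in the free half of the drying rack, lengthwise beside the plaque already there; leave the ram up and the pawl thrown back, and leave everything else where it is.

Things in the scene. Friction and masses are not known exactly. Their poses are not given: they have to be found in the camera images.
- press: Bench rack press, bolted down: grey iron C-frame 230 (x) x 110 (y) x 275 high; origin under the centre of its base, z up. Throat open to its -x, column at +x, shaft along y: ratchet wheel and pawl on its +y side, crank on -y. Own frame, mm: base 25 high; anvil radius 55, top at 43, centred at x -45; head x -85..100, y -30..30, z 150..235; column x 40..100, y -22..22, to z 275.
- ram (a joint): Height of the ram above where it starts, resting on the plaque (m): 0 at the start, 0.055 fully up. It is racked to the crank: 0.014 m per rad. The shaft is stiff, so that the ram stays where it is left.
- crank (a joint): Turn of the crank and ratchet wheel (rad), 0 at the start, 3.9 with the ram fully up. Positive is backwards and raises the ram: about the press's +y axis, the grip going from the throat side (-x) up over the top and on towards the column (+x). The engaged pawl blocks this direction. It takes about 10 N at the grip.
- crank_axis (a point): The centre of the circle that the crank grip's midpoint moves on: on the shaft axis, in the plane of point crank_grip, at x -20, y -97 mm in the press's frame; axes as the press's. Circle radius 65 mm, in the press's x-z plane, its centre 195 mm above the table.
- crank_grip (a point): Midpoint of the crank's turned wooden grip, a cylinder 26 mm in diameter and 80 long, lying along the press's y and revolving freely on its pin. At the start it is on the throat side (-x) of the shaft, 11 mm below the shaft's height. The crank arm starts 45 mm from this point towards the press.
- pawl (a joint): Angle of the holding pawl (rad): about 0 with its nose in the ratchet wheel (radius 42, 12 teeth), growing as it is lifted about the press's +y axis (nose up, then over towards the column). Below about 1.4 it falls back into the wheel by its weight; beyond about 1.7 it falls over onto its stop at 2.3 and stays.
- pawl_pivot (a point): On the pawl's pivot axis, in the plane of point pawl_knob, at x 40, y 76 mm in the press's frame; axes as the press's. The axis runs along the press's y, 240 mm above the table.
- pawl_knob (a point): Middle of the pawl's round steel knob, 14 mm in diameter, 50 long, sticking out level along the press's +y. It moves on a 40 mm circle about point pawl_pivot: at the start 40 mm from it towards the throat (-x) and 2 mm higher; thrown over, 28 mm towards the column and 28 mm higher. Wheel and pawl end 28 mm from this point towards the press. The pawl weighs 0.12 kg and swings freely.
- plaque_mid (a point): Centre of the plaque in the press: wooden board 180 long (its x) x 56 wide (y) x 22 thick (z), two glued layers, bark on the long edges, 0.1 to 0.2 kg. It lies on the anvil, along the press's x, under the pad, and sticks out of the throat; its middle is about 80 mm from the press's origin towards -x, so that its outer 80 mm are clear of the head.
- rack_bay (a point): Centre of the free half of the slatted wooden drying rack, on the top of the slats, 40 mm above the table; x lies along the half's length, z up. The rack (200 x 200 mm) is fixed; its middle is 50 mm from here along this point's +y. Slats cross it, 18 wide, at x = -85, 0 and 85.
- plaque_b_mid (a point): Centre of the other plaque, 160 x 60 x 20 mm, lying in the other half of the rack along the rack's x. To be left alone.
- tin: Closed varnish tin, radius 43, 108 high; origin at the centre of its underside. To be left alone.
- glue: White glue bottle, radius 29, 170 high; origin at the centre of its underside. To be left alone.
- brush_jar: Glass jar with three brushes, radius 36, 195 high over the brushes; origin at the centre of its underside. To be left alone.
- mug: White mug, radius 39, 92 high, handle on its +y side; origin at the centre of its underside. To be left alone.
- slice_a: Wood slice, radius 50, 18 thick; origin at the centre of its underside. To be left alone.
- slice_b: Wood slice, radius 46, 22 thick; origin at the centre of its underside. To be left alone.
- brush: Flat brush 180 long lying on the table. To be left alone.
- pad (a point): Centre of the underside of the ram's round pad (radius 30, 12 thick), on the ram axis, 65 mm above the table at the start; axes as the press's. Above it a bar 25 mm square, 200 mm to its top, slides up through the head; the pad rises with the ram.
Things that resemble listed ones, but are neither listed nor needed, are in the scene too. Leave any green look-alike of the part that bears plaque_mid alone.

How it is judged:
On the way, in this order (a step that is already met when the one before it is completed fails the run):
1. the pawl is thrown right over (beyond 1.9 rad) while the ram is still down (under 4 mm) (value of joint pawl above 1.9 rad and value of joint ram below 0.004 m), for 0.2 s.
2. the ram is 30 mm up (at least 28), the pawl still thrown over and the plaque still on the anvil (within 15 mm of its start) (value of joint ram above 0.028 m and value of joint pawl above 1.9 rad and distance of plaque_mid from where it was at the start of the episode below 0.015 m), for 0.2 s.
At the end, for the whole second after the job is handed in: The ram is 30 mm up (at least 28) and the pawl thrown over beyond 1.9 rad; the plaque rests flat (within 0.08 rad) on the slats of the rack's free half, its centre within 25 mm lengthwise and 20 mm sideways of the half's centre, lengthwise within 0.2 rad, at rest and released (value of joint ram above 0.028 m and value of joint pawl above 1.9 rad and x of plaque_mid in the frame of rack_bay between -0.025 and 0.025 m and y of plaque_mid in the frame of rack_bay between -0.02 and 0.02 m and z of plaque_mid in the frame of rack_bay between 0.006 and 0.016 m and angle between plaque_mid's own z axis and vertical below 0.08 rad and angle between the x axis of plaque_mid and the x axis of rack_bay, either way round below 0.2 rad and linear speed of plaque below 0.02 m/s); the robot touches nothing.
It fails at once if the plaque is slammed on the rack (over 90 N) (contact force between plaque and rack above 90 N).
It fails at once if the plaque is let fall, moving faster than 0.4 m/s with nothing touching it (a drop of over 8 mm) (linear speed of plaque above 0.4 m/s and contact force between plaque and anything else below 0.01 N).
It fails at once if the other plaque is shifted by more than 12 mm (distance of plaque_b_mid from where it was at the start of the episode above 0.012 m).
It fails at once if the tin, bottle, jar, mug, a slice or the brush is shifted by more than 20 mm (distance of any of tin, glue, brush_jar, mug, slice_a, slice_b, brush from where it was at the start of the episode above 0.02 m).
It also fails if it takes over 72 s, if anything falls off the work surface, if the arm or the gripper's body presses on something with over 40 N, if the wrist force passes 120 N, or if a joint passes its speed limit or range.

## Working session

There is one attempt and no reset: what is moved stays moved. The work goes in short steps, Python scripts to look and compute and a tool call to move; the robot and the scene stay as the last step left them, time stands still between calls to the robot, and variables do not carry over. Pictures are saved under pics/ and viewed, at most 10 in all, crops included, and the job is handed in when it is done.

Besides the shell and the picture viewer there is one more tool, called after ">>>" as a command line: name --pt "numbers of a row" for each row, then --argument value for the rest. play_rows: Moves the arm, as the interface text tells. Its arguments: {"type":"object","properties":{"targets":{"type":"array","items":{"type":"array","items":{"type":"number"}}}},"required":["targets"]}

```bash
mkdir -p pics; ls; python3 - <<'E'
from rig import telemetry, eyes
import cv2, numpy as np
print(telemetry.get_obs())
for n in("side","top"):
    cv2.imwrite(f"pics/{n}0.png",eyes.camera(n)); c=eyes.calibration(n); print(n,c)
E
```

```text
pics
{'clock': 0.0, 'joints': array([ 1.0467964 ,  0.52202021, -0.03634819,  1.60002136,  0.02116627,
        1.02107113, -0.11279157]), 'dq': array([ 2.23065487e-03, -8.67552130e-04,  4.13556552e-05,  4.84358481e-04,
       -1.39453427e-03, -5.53954863e-04,  7.80356095e-04]), 'joint_efforts': array([-1.76423114e-04, -9.27102757e+01,  1.98024720e+00, -3.69935632e+01,
        1.79134874e-02,  8.18618399e-03, -4.34278388e-05]), 'ee_pos': array([ 0.27383852, -0.56146496,  0.25271683]), 'orientation': array([ 9.74368399e-01,  2.24957552e-01, -1.48079166e-04, -5.48834534e-04]), 'wrist_force': array([-1.20083153,  0.40154633,  0.09646037]), 'ft_torque': array([0.02009113, 0.00131283, 0.00078934]), 'grip_force': 0.0, 'opening': 0.08500135006117798}
side {'K': array([[534.3696952 ,   0.        , 276.49466744],
       [  0.        , 534.3696952 , 209.81617424],
       [  0.        ,   0.        ,   1.        ]]), 'R': array([[ 0.93563309, -0.35295122, -0.00402005],
       [-0.18527785, -0.48139261, -0.85669906],
       [ 0.30043775,  0.80230081, -0.5158009 ]]), 't': array([-0.4567245 ,  0.27776029,  1.7298122 ])}
top {'K': array([[439.05994507,   0.        , 280.69244049],
       [  0.        , 439.05994507, 213.60725052],
       [  0.        ,   0.        ,   1.        ]]), 'R': array([[-0.00975944, -0.99994091, -0.00478921],
       [-0.99278276,  0.01026186, -0.11948676],
       [ 0.11952885,  0.00358852, -0.99282424]]), 't': array([0.1178573 , 0.5427167 , 1.37823074])}
```

View pics/side0.png

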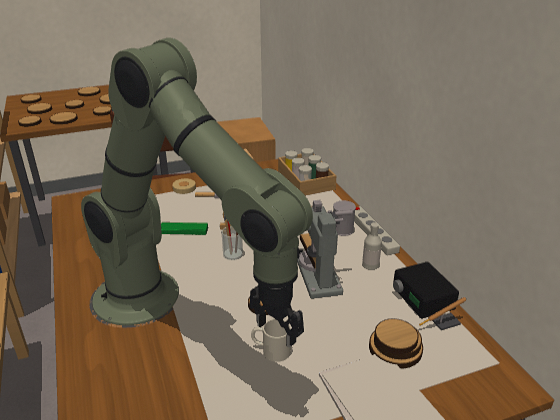

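View pics/top0.png

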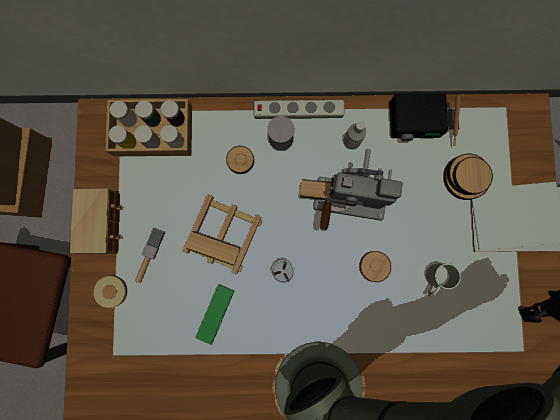

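The top view shows the press at (355,188), with its column to the right (world -y). The grip is at (325,212). The rack is at (222,235) with plaque_b in its lower half at (213,250). Candidates for the plaque are the wooden board in the throat at (314,188), plaque_b at (213,250), and the green board at (215,313), which is the look-alike. I choose (314,188) and will check it in a close crop.

```bash
cat > h.py <<'E'
import numpy as np, cv2
from rig import telemetry, eyes
def ray(cal,u,v,z):
    K,R,t=cal["K"],cal["R"],cal["t"]; d=R.T@np.linalg.solve(K,[u,v,1.]); c=-R.T@t
    return c+d*(z-c[2])/d[2]
def proj(cal,X):
    p=cal["K"]@(cal["R"]@np.asarray(X,float)+cal["t"]); return p[:2]/p[2]
def frame(o,yaw,p):
    c,s=np.cos(yaw),np.sin(yaw); p=np.asarray(p,float)
    return np.array([o[0]+c*p[0]-s*p[1],o[1]+s*p[0]+c*p[1],p[2]])
E
python3 - <<'E'
from h import *
t=cv2.imread("pics/top0.png")
a=cv2.resize(t[140:235,285:415],None,fx=6,fy=6,interpolation=cv2.INTER_CUBIC)
cv2.imwrite("pics/press.png",a)
b=cv2.resize(t[185:280,175:275],None,fx=6,fy=6,interpolation=cv2.INTER_CUBIC)
cv2.imwrite("pics/rack.png",b)
E
```

```text
(no output)
```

View pics/press.png

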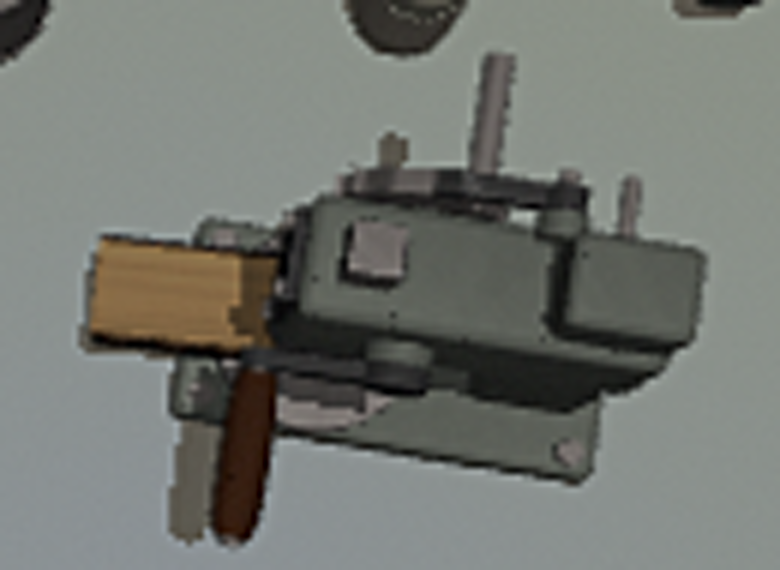

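View pics/rack.png

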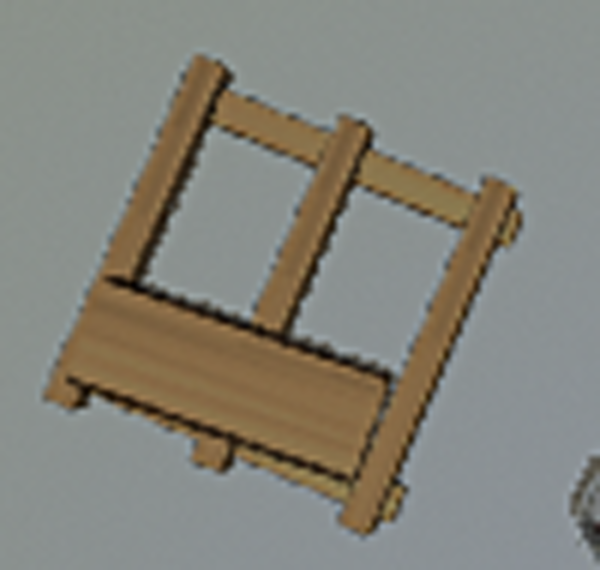

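The crop confirms the wooden board in the throat, its outer corners at about crop (102,235) and (85,338). The pawl knob runs from (488,170) to its tip at (498,55), and the grip's tip is at (237,540). In the rack crop, the free half is above and to the right of plaque_b. Next I fit the poses.

```bash
cat >> h.py <<'E'
from scipy.optimize import least_squares
E
python3 - <<'E'
from h import *
cal=eyes.calibration("top")
px=lambda x,y,o:np.array([(x+.5)/6-.5+o[0],(y+.5)/6-.5+o[1]])
P=[((100,22,275),(706,253)),((100,-22,275),(692,352)),((-45,0,265),(377,250)),((-84,-137,184),(236,540)),((0,101,242),(498,56)),
((-85,30,235),(305,200)),((-85,-30,235),(272,340)),((115,-55,25),(580,482))]
def fit(P,o,x0):
    f=lambda q:np.concatenate([proj(cal,frame(q[:2],q[2],np.array(p)/1e3))-px(*u,o) for p,u in P])
    r=least_squares(f,x0,loss='soft_l1'); return r.x,f(r.x).reshape(-1,2)
q,e=fit(P,(285,140),[.6,-.2,-1.6]); print("press",q,"\n",e.round(1))
yw=q[2]
for n,p in dict(grip=(-84,-97,184),axis=(-20,-97,195),pivot=(40,76,240),knob=(0,76,242),plq=(-80,0,54),pad=(-45,0,65)).items(): print(n,frame(q[:2],yw,np.array(p)/1e3).round(4))
# plaque outer corners z .065
for u in((102,235),(88,335)): 
    X=ray(cal,*px(*u,(285,140)),.065); print("plq corner",X.round(4)); d=X[:2]-q[:2]; c,s=np.cos(yw),np.sin(yw); print(" press fr",[c*d[0]+s*d[1],-s*d[0]+c*d[1]])
# rack: slat corners z .04
o=(175,185)
for n,u in dict(LT=(205,53),LTr=(232,72),RT=(490,176),RTr=(518,190),LB=(47,393),LBr=(78,408),RB=(340,520),RBr=(370,535)).items():
    print(n,ray(cal,*px(*u,o),.04).round(4))
# plaque b corners z .06
for u in((108,280),(390,375),(348,480),(68,385)): print("b",ray(cal,*px(*u,o),.06).round(4))
for n,(u,v,z) in dict(tin=(281,127,.108),glue=(357,130,.17),jar=(282,270,.1),mug=(441,275,.092),sa=(240,158,.02),sb=(376,265,.02),green=(215,313,.02)).items(): print(n,ray(cal,u,v,z).round(3))
E
```

```text
press [ 0.59319879 -0.11387526 -1.74347487] 
 [[ 0.5 -0.2]
 [ 0.7 -0.6]
 [-0.   0.4]
 [-1.2  2. ]
 [-0.1  1.6]
 [-2.3 -1.9]
 [-0.  -4.2]
 [ 2.   0.5]]
grip [ 0.5121 -0.0145  0.184 ]
axis [ 0.5011 -0.0775  0.195 ]
pivot [ 0.6612 -0.1663  0.24  ]
knob [ 0.6681 -0.1269  0.242 ]
plq [ 0.6069 -0.0351  0.054 ]
pad [ 0.6009 -0.0695  0.065 ]
plq corner [0.6506 0.045  0.065 ]
 press fr [np.float64(-0.1663581203949601), np.float64(0.029241116894918408)]
plq corner [0.5972 0.0532 0.065 ]
 press fr [np.float64(-0.16524841618159497), np.float64(-0.02476169447700418)]
LT [0.6108 0.3432 0.04  ]
LTr [0.6004 0.3286 0.04  ]
RT [0.5428 0.1905 0.04  ]
RTr [0.5352 0.1757 0.04  ]
LB [0.4298 0.4249 0.04  ]
LBr [0.4217 0.4084 0.04  ]
RB [0.3618 0.2699 0.04  ]
RBr [0.3538 0.2541 0.04  ]
b [0.4877 0.3894 0.06  ]
b [0.4366 0.2418 0.06  ]
b [0.3825 0.2635 0.06  ]
b [0.4331 0.4095 0.06  ]
tin [0.807 0.109 0.108]
glue [ 0.775 -0.117  0.17 ]
jar [0.365 0.11  0.1  ]
mug [ 0.345 -0.37   0.092]
sa [0.731 0.245 0.02 ]
sb [ 0.377 -0.19   0.02 ]
green [0.231 0.323 0.02 ]
```

```bash
cat >> h.py <<'E'
from scipy.spatial.transform import Rotation as Ro
def tool():
    o=telemetry.get_obs(); return o["ee_pos"],Ro.from_quat(o["orientation"]),o
def to(target):
    p,R,o=tool(); return (R.inv().apply(np.asarray(target)-p)*100).round(2)
E
python3 - <<'E'
from h import *
cal=eyes.calibration("top")
px=lambda x,y,o:np.array([(x+.5)/6-.5+o[0],(y+.5)/6-.5+o[1]])
P=[((100,22,275),(706,251)),((100,-22,275),(692,352)),((-45,0,265),(377,250)),((-84,-137,184),(236,541)),((0,101,242),(498,56)),((115,-55,25),(580,484)),((-170,28,65),(100,235)),((-170,-28,65),(86,338))]
def fit(P,o,x0):
    f=lambda q:np.concatenate([proj(cal,frame(q[:2],q[2],np.array(p)/1e3))-px(*u,o) for p,u in P])
    r=least_squares(f,x0,loss='soft_l1'); return r.x,f(r.x).reshape(-1,2)
q,e=fit(P,(285,140),[.6,-.2,-1.6]); print("press",q,"\n",e.round(1))
for n,p in dict(grip=(-84,-97,184),knob=(0,80,242),kpre=(0,80,380),plq=(-80,0,54)).items(): print(n,frame(q[:2],q[2],np.array(p)/1e3).round(4))
c=eyes.calibration("wrist"); p,R,o=tool()
print("cam in tool",R.inv().apply(-c["R"].T@c["t"]-p),R.inv().apply(c["R"][2]), c["K"][0,0])
E
```

```text
press [ 0.59442285 -0.11403258 -1.74939158] 
 [[ 0.5 -0.1]
 [ 0.6 -0.9]
 [ 0.  -0.1]
 [-1.4  1.2]
 [ 0.1  1.2]
 [ 1.9 -0. ]
 [-0.7 -0.5]
 [-1.3 -0.4]]
grip [ 0.5139 -0.0141  0.184 ]
knob [ 0.6732 -0.1282  0.242 ]
kpre [ 0.6732 -0.1282  0.38  ]
plq [ 0.6086 -0.0353  0.054 ]
cam in tool [ 0.06725235  0.00012849 -0.12149758] [-2.62291347e-01 -5.16289721e-04  9.64988592e-01] 351.3353143945314
```

>>> play_rows --pt "0 0 -2.5 0 0 0.125 8.5" --pt "0 0 -2.5 0 0 0.125 8.5" --pt "0 0 -2.5 0 0 0.125 8.5" --pt "0 0 -2.5 0 0 0.125 8.5" --pt "0 0 -2.5 0 0 0.125 8.5"

```text
clock: 0.52
ee_pos: [0.2739, -0.5615, 0.3793]
orientation: [0.996, -0.089, -0.0, -0.0]
wrist_force: [-0.9, 0.3, 0.8]
opening: 0.085
grip_force: 0.0
```

>>> play_rows --pt "1.8 -2.8 0 0 0 0 8.5" --pt "1.8 -2.8 0 0 0 0 8.5" --pt "1.8 -2.8 0 0 0 0 8.5" --pt "1.8 -2.8 0 0 0 0 8.5" --pt "1.8 -2.8 0 0 0 0 8.5" --pt "1.8 -2.8 0 0 0 0 8.5" --pt "1.8 -2.8 0 0 0 0 8.5" --pt "1.8 -2.8 0 0 0 0 8.5" --pt "1.8 -2.8 0 0 0 0 8.5" --pt "1.8 -2.8 0 0 0 0 8.5" --pt "1.8 -2.8 0 0 0 0 8.5" --pt "1.8 -2.8 0 0 0 0 8.5"

```text
clock: 1.52
ee_pos: [0.5448, -0.2661, 0.3781]
orientation: [0.996, -0.086, -0.0, -0.0]
wrist_force: [0.0, -0.8, -0.3]
opening: 0.085
grip_force: 0.0
```

>>> play_rows --pt "1.8 -2.8 0 0 0 0 8.5" --pt "1.8 -2.8 0 0 0 0 8.5" --pt "1.8 -2.8 0 0 0 0 8.5" --pt "1.8 -2.8 0 0 0 0 8.5" --pt "1.5 -2.5 0 0 0 0 7" --pt "1.2 -2.3 0 0 0 0 7" --pt "0 0 0 0 0 0 7" --pt "0 0 0 0 0 0 7"

```text
clock: 2.18
ee_pos: [0.6693, -0.1251, 0.3773]
orientation: [0.996, -0.084, -0.001, -0.0]
wrist_force: [-0.1, 0.1, -0.1]
opening: 0.0703
grip_force: 0.0
```

```bash
python3 - <<'E'
from h import *
p,R,o=tool(); c=eyes.calibration("wrist"); im=eyes.camera("wrist"); s=eyes.camera("side")
q=[.59442,-.11403,-1.74939]
for n,pt in dict(knobroot=(0,51,242),knobtip=(0,101,242),col1=(100,22,275),col2=(40,22,275)).items():
    X=frame(q[:2],q[2],np.array(pt)/1e3); print(n,proj(c,X).round(1),proj(eyes.calibration("side"),X).round(1))
print(p,to(frame(q[:2],q[2],[0,.08,.242])))
out=np.hstack([cv2.resize(im,(480,360)),cv2.resize(s[150:300,230:390],(320,300))[:300].copy() if 0 else np.vstack([cv2.resize(s[170:320,260:393],(320,360))])])
cv2.imwrite("pics/w1.png",out)
E
```

```text
knobroot [287.  244.5] [335.9 213. ]
knobtip [287.8 180.4] [351.  211.5]
col1 [428.7 300.4] [336.3 221.7]
col2 [343.7 299.7] [330.9 211.5]
[ 0.66934438 -0.12507025  0.37731282] [ 4.80e-01 -1.00e-02  1.36e+01]
```

View pics/w1.png

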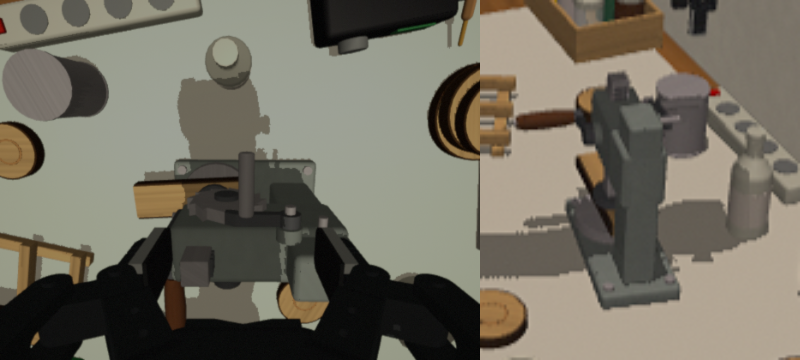

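The wrist view shows the knob from root (246,215) to tip (246,153), matching the projection to within 1–2 px. The side view shows the crank grip on the throat side. I descend onto the knob.

>>> play_rows --pt "0.1 0 1.5 0 0 0 4" --pt "0.2 0 2 0 0 0 4" --pt "0.2 0 2 0 0 0 4" --pt "0 0 2 0 0 0 4" --pt "0 0 2 0 0 0 4" --pt "0 0 1.5 0 0 0 4" --pt "0 0 1.3 0 0 0 4" --pt "0 0 1 0 0 0 4" --pt "0 0 0 0 0 0 4" --pt "0 0 0 0 0 0 4"

```text
clock: 3.12
ee_pos: [0.6736, -0.1282, 0.2455]
orientation: [0.996, -0.086, -0.0, 0.0]
wrist_force: [0.2, -0.4, 0.9]
opening: 0.0398
grip_force: 0.0
```

>>> play_rows --pt "0 0 0 0 0 0 0.6" --pt "0 0 0 0 0 0 0.6" --pt "0 0 0 0 0 0 0.6" --pt "0 0 0 0 0 0 0.6" --pt "0 0 0 0 0 0 0.6" --pt "0 0 0 0 0 0 0.6" --pt "0 0 0 0 0 0 0.6" --pt "0 0 0 0 0 0 0.6"

```text
clock: 3.78
ee_pos: [0.674, -0.1285, 0.2464]
orientation: [0.996, -0.086, 0.001, 0.001]
wrist_force: [-2.2, -5.6, 5.9]
opening: 0.0117
grip_force: 58.5
```

>>> play_rows --pt "0 0.1 -0.71 0 0 0 0.6" --pt "0 0.23 -0.68 0 0 0 0.6" --pt "0 0.35 -0.63 0 0 0 0.6" --pt "0 0.45 -0.56 0 0 0 0.6" --pt "0 0 0 0 0 0 0.6"

```text
clock: 4.2
ee_pos: [0.6728, -0.1366, 0.2728]
orientation: [0.996, -0.085, 0.001, -0.002]
wrist_force: [2.3, 10.0, 3.1]
opening: 0.0113
grip_force: 58.8
```

>>> play_rows --pt "0 0.55 -0.47 0 0 0 0.6" --pt "0 0.62 -0.36 0 0 0 0.6" --pt "0 0.68 -0.25 0 0 0 0.6" --pt "0 0.71 -0.12 0 0 0 0.6" --pt "0 0 0 0 0 0 0.6"

```text
clock: 4.62
ee_pos: [0.6693, -0.1618, 0.2876]
orientation: [0.996, -0.085, 0.003, -0.002]
wrist_force: [-6.6, 12.9, 36.0]
opening: 0.0116
grip_force: 63.0
```

>>> play_rows --pt "0 0.72 0 0 0 0 0.6" --pt "0 0.71 0.13 0 0 0 0.6" --pt "0 0.67 0.26 0 0 0 0.6" --pt "0 0.61 0.37 0 0 0 0.6" --pt "0 0 0 0 0 0 0.6"

```text
clock: 5.03
ee_pos: [0.6644, -0.1912, 0.277]
orientation: [0.996, -0.086, 0.002, -0.0]
wrist_force: [7.2, -1.7, 9.0]
opening: 0.0117
grip_force: 66.6
```

>>> play_rows --pt "0 0 0 0 0 0 5" --pt "0 0 0 0 0 0 5" --pt "0 0 0 0 0 0 5" --pt "0 0 0 0 0 0 5" --pt "0 0 0 0 0 0 5" --pt "0 0 -1.5 0 0 0 5" --pt "0 0 -2.5 0 0 0 5" --pt "0 0 -2.5 0 0 0 5" --pt "0 0 -2.5 0 0 0 5"

```text
clock: 5.78
ee_pos: [0.6627, -0.1905, 0.3665]
orientation: [0.996, -0.086, -0.0, -0.0]
wrist_force: [-0.4, -0.1, 0.9]
opening: 0.05
grip_force: 0.0
```

```bash
python3 - <<'E'
from h import *
p,R,o=tool(); c=eyes.calibration("wrist"); im=eyes.camera("wrist")
q=[.59442,-.11403,-1.74939]
for n,pt in dict(down=(0,101,242),over=(68,101,268)).items(): print(n,proj(c,frame(q[:2],q[2],np.array(pt)/1e3)).round(1))
print(p,R.as_euler('xyz'),to(frame(q[:2],q[2],[-.084,-.103,.36])),to(frame(q[:2],q[2],[-.084,-.103,.184])))
cv2.imwrite("pics/w2.png",im)
E
```

```text
down [195.5 189.5]
over [292.1 197.7]
[ 0.6626721  -0.19052709  0.36649911] [-3.14153674e+00  5.62649336e-04 -1.71223187e-01] [-18.4  -14.86   1.09] [-18.5  -14.86  18.69]
```

View pics/w2.png

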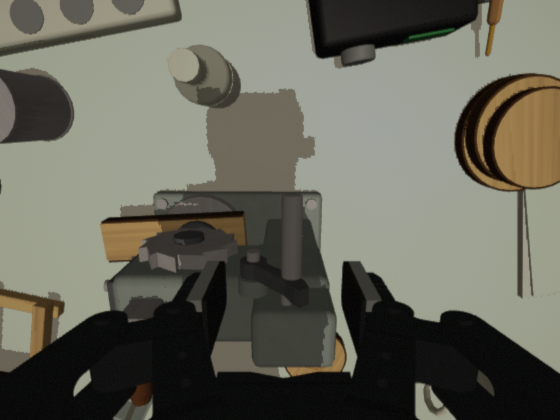

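The knob now lies over the column at (292,195), exactly where the thrown-over position projects. Next I move to the crank grip.

>>> play_rows --pt "-1.8 -1.5 -0.3 0 0 0 7" --pt "-1.8 -1.5 0 0 0 0 7" --pt "-1.8 -1.5 0 0 0 0 7" --pt "-1.8 -1.5 0 0 0 0 7" --pt "-1.9 -1.5 0 0 0 0 7" --pt "-1.9 -1.5 0 0 0 0 7" --pt "-1.9 -1.5 0 0 0 0 7" --pt "-1.9 -1.5 0 0 0 0 7" --pt "-1.9 -1.5 0 0 0 0 7" --pt "-1.8 -1.4 0 0 0 0 7" --pt "0 0 0 0 0 0 7"

```text
clock: 6.75
ee_pos: [0.5039, -0.0092, 0.3689]
orientation: [0.996, -0.084, -0.0, -0.0]
wrist_force: [0.4, 0.2, -0.2]
opening: 0.0703
grip_force: 0.0
```

```bash
python3 - <<'E'
from h import *
p,R,o=tool()
q=[.59442,-.11403,-1.74939]; cal=eyes.calibration("top")
print(p,to(frame(q[:2],q[2],[-.084,-.103,.187])))
c=eyes.calibration("wrist"); im=eyes.camera("wrist")
print([proj(c,frame(q[:2],q[2],np.array(k)/1e3)).round() for k in((-84,-137,184),(-84,-57,184))])
cv2.imwrite("pics/w3.png",im)
E
```

```text
[ 0.50388657 -0.00915215  0.36892473] [ 0.47  0.33 18.19]
[array([287., 231.]), array([289., 142.])]
```

View pics/w3.png

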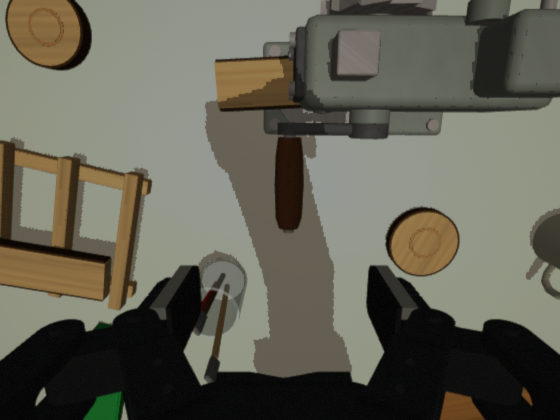

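The grip spans (289,137) to (289,229), as predicted. I descend and grip it.

>>> play_rows --pt "0.2 0.1 1.5 0 0 0 6" --pt "0.2 0.1 2.5 0 0 0 6" --pt "0.1 0.1 2.5 0 0 0 6" --pt "0 0 2.5 0 0 0 6" --pt "0 0 2.5 0 0 0 6" --pt "0 0 2.5 0 0 0 6" --pt "0 0 2.2 0 0 0 6" --pt "0 0 2 0 0 0 6" --pt "0 0 0 0 0 0 6" --pt "0 0 0 0 0 0 6"

```text
clock: 7.63
ee_pos: [0.5104, -0.0165, 0.1862]
orientation: [0.996, -0.086, -0.001, 0.0]
wrist_force: [0.3, -0.6, 0.2]
opening: 0.0602
grip_force: 0.0
```

>>> play_rows --pt "0 0 0 0 0 0 2" --pt "0 0 0 0 0 0 2" --pt "0 0 0 0 0 0 2" --pt "0 0 0 0 0 0 2" --pt "0 0 0 0 0 0 2" --pt "0 0 0 0 0 0 2" --pt "0 0 0 0 0 0 2" --pt "0 0 0 0 0 0 2"

```text
clock: 8.3
ee_pos: [0.5111, -0.015, 0.1875]
orientation: [0.996, -0.085, 0.001, -0.001]
wrist_force: [1.0, 6.3, 1.2]
opening: 0.023
grip_force: 58.8
```

>>> play_rows --pt "0 -0.09 -0.84 0 0 0 2" --pt "0 0.02 -0.85 0 0 0 2" --pt "0 0.13 -0.84 0 0 0 2" --pt "0 0.24 -0.81 0 0 0 2" --pt "0 0.34 -0.77 0 0 0 2" --pt "0 0 0 0 0 0 2"

```text
clock: 8.8
ee_pos: [0.51, -0.0214, 0.2296]
orientation: [0.996, -0.085, 0.001, -0.001]
wrist_force: [-1.5, 7.9, 7.3]
opening: 0.0231
grip_force: 61.0
```

>>> play_rows --pt "0 0.44 -0.72 0 0 0 2" --pt "0 0.53 -0.66 0 0 0 2" --pt "0 0.61 -0.59 0 0 0 2" --pt "0 0.68 -0.5 0 0 0 2" --pt "0 0.74 -0.41 0 0 0 2" --pt "0 0.79 -0.31 0 0 0 2" --pt "0 0.82 -0.21 0 0 0 2" --pt "0 0.84 -0.1 0 0 0 2" --pt "0 0 0 0 0 0 2"

```text
clock: 9.55
ee_pos: [0.5003, -0.0766, 0.2642]
orientation: [0.996, -0.086, 0.001, -0.0]
wrist_force: [-3.3, 0.6, 11.0]
opening: 0.0234
grip_force: 61.6
```

>>> play_rows --pt "0 0.85 0 0 0 0 2" --pt "0 0.84 0.12 0 0 0 2" --pt "0 0.81 0.23 0 0 0 2" --pt "0 0.78 0.33 0 0 0 2" --pt "0 0.73 0.43 0 0 0 2" --pt "0 0.67 0.52 0 0 0 2" --pt "0 0.59 0.6 0 0 0 2" --pt "0 0.51 0.67 0 0 0 2" --pt "0 0 0 0 0 0 2" --pt "0 0 0 0 0 0 2" --pt "0 0 0 0 0 0 2"

```text
clock: 10.47
ee_pos: [0.4905, -0.1324, 0.234]
orientation: [0.996, -0.085, 0.0, -0.0]
wrist_force: [2.9, 3.7, -7.2]
opening: 0.023
grip_force: 59.8
```

>>> play_rows --pt "0 0 0 0 0 0 6" --pt "0 0 0 0 0 0 6" --pt "0 0 0 0 0 0 6" --pt "0 0 0 0 0 0 6" --pt "0 0 -1.5 0 0 0 6" --pt "0 0 -2.5 0 0 0 7" --pt "0 0 -2.5 0 0 0 8" --pt "0 0 -2.5 0 0 0 8.5" --pt "0 0 -2 0 0 0 8.5" --pt "0 0 -1.5 0 0 -0.125 8.5" --pt "0 0 0 0 0 -0.125 8.5" --pt "0 0 0 0 0 -0.125 8.5"

```text
clock: 11.47
ee_pos: [0.4904, -0.1331, 0.3598]
orientation: [0.995, 0.105, 0.001, 0.0]
wrist_force: [-1.6, 0.2, -1.2]
opening: 0.0848
grip_force: 0.0
```

>>> play_rows --pt "0 0 0 0 0 -0.125 8.5" --pt "0 0 0 0 0 -0.125 8.5" --pt "0 0 0 0 0 -0.125 8.5" --pt "0 0 0 0 0 -0.125 8.5" --pt "0 0 0 0 0 -0.125 8.5" --pt "0 0 0 0 0 -0.125 8.5" --pt "0 0 0 0 0 -0.125 8.5" --pt "0 0 0 0 0 -0.125 8.5" --pt "0 0 0 0 0 -0.125 8.5" --pt "0 0 0 0 0 -0.07 8.5" --pt "0 0 0 0 0 0 8.5"

```text
clock: 12.38
ee_pos: [0.4901, -0.1332, 0.3587]
orientation: [0.764, 0.645, 0.0, 0.0]
wrist_force: [0.5, 0.6, -0.5]
opening: 0.0848
grip_force: 0.0
```

```bash
python3 - <<'E'
from h import *
q=[.59442,-.11403,-1.74939]
p,R,o=tool(); print(p,R.as_matrix().round(3)[:, :2].T, to(frame(q[:2],q[2],[-.155,0,.30])),o["joints"].round(2))
E
```

```text
[ 0.49009069 -0.13317965  0.35872711] [[ 0.168  0.986 -0.   ]
 [ 0.986 -0.168  0.   ]] [19.14 10.12  5.87] [ 0.4   0.24 -0.31  1.75  0.08  1.16 -0.1 ]
```

>>> play_rows --pt "1.9 1 0 0 0 0 8.5" --pt "1.9 1 0 0 0 0 8.5" --pt "1.9 1 0 0 0 0 8.5" --pt "1.9 1 0 0 0 0 8.5" --pt "1.9 1 0 0 0 0 8.5" --pt "1.9 1 0 0 0 0 8.5" --pt "1.9 1 0 0 0 0 8.5" --pt "1.9 1 1 0 0 0 8.5" --pt "1.9 1 2 0 0 0 8.5" --pt "1.9 1 2 0 0 0 8.5" --pt "0 0 0 0 0 0 8.5" --pt "0 0 0 0 0 0 8.5"

```text
clock: 13.38
ee_pos: [0.621, 0.0379, 0.3074]
orientation: [0.766, 0.643, -0.001, -0.001]
wrist_force: [0.5, 0.7, -0.0]
opening: 0.0853
grip_force: 0.0
```

```bash
python3 - <<'E'
from h import *
q=[.59442,-.11403,-1.74939]
p,R,o=tool(); c=eyes.calibration("wrist"); im=eyes.camera("wrist"); s=eyes.camera("side")
F=lambda *k: frame(q[:2],q[2],np.array(k)/1e3)
print(p,to(F(-145,0,60)))
for k in((-170,28,65),(-170,-28,65),(-90,28,65),(-90,-28,65)): print(k,proj(c,F(*k)).round(1))
print("pad side",proj(eyes.calibration("side"),F(-45,0,65+38)))
cv2.imwrite("pics/w4.png",np.hstack([cv2.resize(im,(480,360)),cv2.resize(s[170:320,260:393],(320,360))]))
E
```

```text
[0.62102035 0.03788872 0.30738151] [-7.700e-01  2.000e-02  2.492e+01]
(-170, 28, 65) [311.  172.8]
(-170, -28, 65) [257.1 172.5]
(-90, 28, 65) [309.2 245.6]
(-90, -28, 65) [258.2 245.3]
pad side [315.38252159 242.88037081]
```

View pics/w4.png

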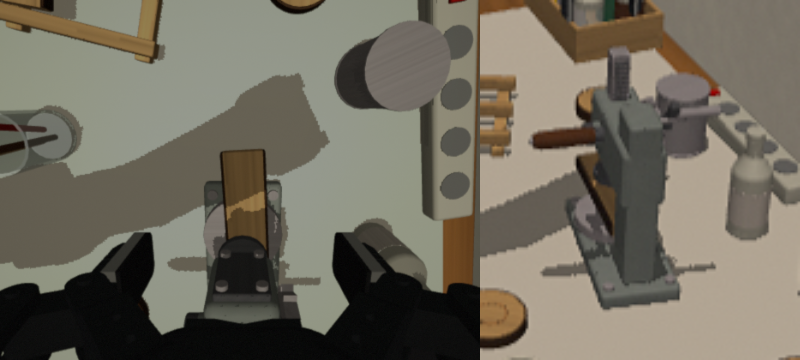

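The wrist view shows the plaque's end corners at (221,151) and (266,151) in the scaled picture, within 3 px of prediction. The plaque is still on the anvil, and the side view shows the ram bar raised. I descend to grasp it.

>>> play_rows --pt "-0.3 0 2 0 0 0 8.5" --pt "-0.3 0 2.5 0 0 0 8.5" --pt "-0.4 0 2.5 0 0 0 8.5" --pt "0 0 2.5 0 0 0 8.5" --pt "0 0 2.5 0 0 0 8.5" --pt "0 0 2.5 0 0 0 8.5" --pt "0 0 2.5 0 0 0 8.5" --pt "0 0 2.5 0 0 0 8.5" --pt "0 0 2 0 0 0 8.5" --pt "0 0 1.5 0 0 0 8.5" --pt "0 0 1.2 0 0 0 8.5" --pt "0 0 0.4 0 0 0 8.5"

```text
clock: 14.48
ee_pos: [0.6193, 0.0263, 0.0618]
orientation: [0.766, 0.643, -0.0, -0.0]
wrist_force: [-0.7, -0.1, -0.4]
opening: 0.0848
grip_force: 0.0
```

>>> play_rows --pt "0 0 0 0 0 0 8.5" --pt "0 0 0 0 0 0 7" --pt "0 0 0 0 0 0 6" --pt "0 0 0 0 0 0 5" --pt "0 0 0 0 0 0 5" --pt "0 0 0 0 0 0 5" --pt "0 0 0 0 0 0 5" --pt "0 0 0 0 0 0 5"

```text
clock: 15.15
ee_pos: [0.6201, 0.0272, 0.0636]
orientation: [0.765, 0.644, 0.001, 0.0]
wrist_force: [-0.3, -0.5, 7.1]
opening: 0.0546
grip_force: 65.7
```

>>> play_rows --pt "0 0 -0.3 0 0 0 5" --pt "0 0 -0.4 0 0 0 5" --pt "0 0 -0.5 0 0 0 5" --pt "0.5 0 0 0 0 0 5" --pt "1 0 0 0 0 0 5" --pt "1.5 0 0 0 0 0 5" --pt "1.5 0 0 0 0 0 5" --pt "1.5 0 0 0 0 0 5" --pt "1.5 0 0 0 0 0 5" --pt "1.5 0 0 0 0 0 5" --pt "1.5 0 0 0 0 0 5" --pt "1.5 0 -0.5 0 0 0 5"

```text
clock: 16.15
ee_pos: [0.6397, 0.1471, 0.0789]
orientation: [0.765, 0.644, -0.001, -0.0]
wrist_force: [0.6, -0.4, -1.4]
opening: 0.0548
grip_force: 64.9
```

>>> play_rows --pt "1.5 0 -1 0 0 0 5" --pt "1.5 0 -1 0 0 0 5" --pt "1.2 0 -1 0 0 0 5" --pt "0.5 0 -1 0 0 0 5" --pt "0 0 -1 0 0 0 5" --pt "0 0 -0.5 0 0 0 5" --pt "0 0 0 0 0 0 5"

```text
clock: 16.73
ee_pos: [0.6487, 0.1909, 0.136]
orientation: [0.766, 0.643, 0.001, 0.001]
wrist_force: [-0.6, -0.5, -1.1]
opening: 0.0547
grip_force: 64.9
```

```bash
python3 - <<'E'
from h import *
q=[.59442,-.11403,-1.74939]
p,R,o=tool(); c=eyes.calibration("wrist"); im=eyes.camera("wrist")
print(p,o["opening"],o["grip_force"],R.as_matrix().round(3).T)
zt=p[2]+.005
for x in (25,-155):
  for y in(28,-28): print(x,y,proj(c,p+R.apply([x/1e3,y/1e3,-.004])).round(1))
cv2.imwrite("pics/w5.png",im)
E
```

```text
[0.64872614 0.19092486 0.13597939] 0.05466210155523495 64.9000632762909 [[ 0.172  0.985  0.   ]
 [ 0.985 -0.172  0.002]
 [ 0.002 -0.    -1.   ]]
25 28 [360.4 244.1]
25 -28 [202.2 244.2]
-155 28 [339.5 592.4]
-155 -28 [224.9 592.5]
```

View pics/w5.png

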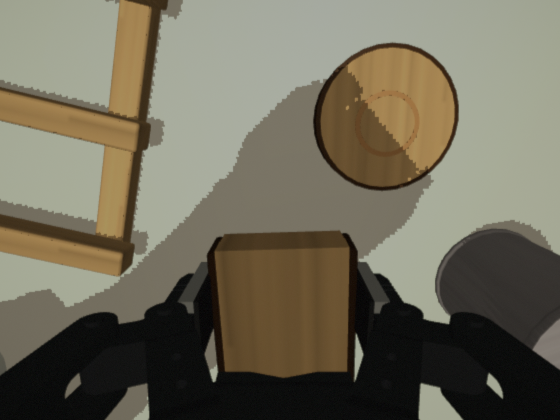

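The plaque is held by its end with its outer edge at row ~248, so its centre is 66 mm behind the TCP. I turn it to the rack's direction.

>>> play_rows --pt "0 0 0 0 0 0.06 5" --pt "0 0 0 0 0 0.06 5" --pt "0 0 0 0 0 0.06 5" --pt "0 0 0 0 0 0.06 5" --pt "0 0 0 0 0 0 5"

```text
clock: 17.2
ee_pos: [0.6479, 0.1909, 0.134]
orientation: [0.838, 0.546, -0.001, 0.0]
wrist_force: [-0.0, -1.0, -1.2]
opening: 0.0549
grip_force: 64.9
```

```bash
python3 - <<'E'
from h import *
p,R,o=tool(); c=eyes.calibration("wrist")
print(p,R.as_matrix().round(3).T, to([.5527,.3351,p[2]]))
# wrist calibration from previous picture pose is gone; re-shoot and correlate slat ends
im=eyes.camera("wrist"); cv2.imwrite("pics/w6.png",im)
y=1.155
for k in((-94,-100),(-76,-100),(-9,-100),(9,-100),(-94,-20),(-76,-20)): print(k,proj(c,frame([.4824,.2995],y,[k[0]/1e3,k[1]/1e3,.04])).round(1))
E
```

```text
[0.64786817 0.19086448 0.13396674] [[ 0.404  0.915 -0.001]
 [ 0.915 -0.404 -0.001]
 [-0.001 -0.001 -1.   ]] [  9.35 -14.53  -0.  ]
(-94, -100) [144.2 315.2]
(-76, -100) [141.4 291.4]
(-9, -100) [129.9 193.9]
(9, -100) [126.5 164.9]
(-94, -20) [ 28.  315.3]
(-76, -20) [ 22.9 291.5]
```

View pics/w6.png

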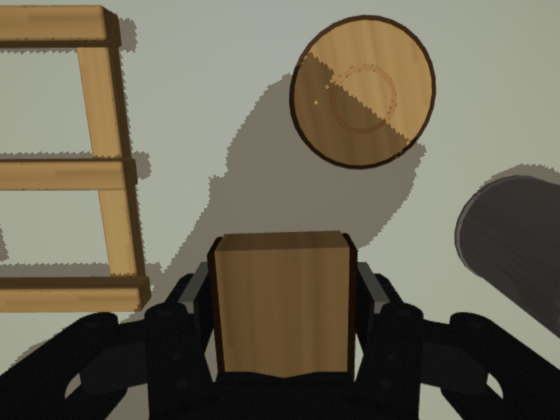

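The view shows the slats parallel to the tool's axes: bottom slat end at (139,311)/(137,288), within 4 px (~3 mm) of prediction. I carry the plaque over and lower it.

>>> play_rows --pt "0.6 -0.9 0 0 0 0 5" --pt "1 -1.5 0 0 0 0 5" --pt "1 -1.5 0 0 0 0 5" --pt "1 -1.6 0 0 0 0 5" --pt "1 -1.6 0 0 0 0 5" --pt "1 -1.6 0 0 0 0 5" --pt "1 -1.6 0 0 0 0 5" --pt "1 -1.5 0 0 0 0 5" --pt "1 -1.5 0 0 0 0 5" --pt "0.9 -1.4 0 0 0 0 5" --pt "0 0 0 0 0 0 5" --pt "0 0 0 0 0 0 5"

```text
clock: 18.25
ee_pos: [0.5504, 0.3388, 0.1345]
orientation: [0.836, 0.549, -0.0, -0.0]
wrist_force: [0.3, -0.4, -1.2]
opening: 0.055
grip_force: 64.9
```

>>> play_rows --pt "0 0 0.6 0 0 0 5" --pt "0 0 0.8 0 0 0 5" --pt "0 0 0.8 0 0 0 5" --pt "0 0 0.8 0 0 0 5" --pt "0 0 0.8 0 0 0 5" --pt "0 0 0.8 0 0 0 5" --pt "0 0 0.6 0 0 0 5" --pt "0 0 0.5 0 0 0 5" --pt "0 0 0.3 0 0 0 5" --pt "0 0 0 0 0 0 5" --pt "0 0 0 0 0 0 5"

```text
clock: 19.17
ee_pos: [0.5515, 0.3377, 0.0747]
orientation: [0.837, 0.548, 0.0, -0.0]
wrist_force: [0.0, -0.8, -1.1]
opening: 0.0547
grip_force: 64.9
```

```bash
python3 - <<'E'
from h import *
p,R,o=tool(); print(p,to([.5527,.3351,.0606]),R.as_matrix().round(3).T,o["wrist_force"])
E
```

```text
[0.5515039  0.33774756 0.07468313] [-0.19  0.22  1.41] [[ 0.4    0.916  0.   ]
 [ 0.916 -0.4    0.   ]
 [ 0.     0.    -1.   ]] [ 0.03853861 -0.79107405 -1.11200371]
```

Position is as intended. I lower the last 14 mm slowly and watch for contact.

>>> play_rows --pt "0 0 0.3 0 0 0 5" --pt "0 0 0.3 0 0 0 5" --pt "0 0 0.2 0 0 0 5" --pt "0 0 0.2 0 0 0 5" --pt "0 0 0.1 0 0 0 5" --pt "0 0 0 0 0 0 5"

```text
clock: 19.67
ee_pos: [0.5514, 0.3376, 0.0633]
orientation: [0.837, 0.548, -0.0, -0.0]
wrist_force: [0.1, -0.1, -1.0]
opening: 0.0551
grip_force: 64.9
```

>>> play_rows --pt "0 0 0.1 0 0 0 5" --pt "0 0 0.1 0 0 0 5" --pt "0 0 0 0 0 0 5" --pt "0 0 0 0 0 0 5"

```text
clock: 20.0
ee_pos: [0.5515, 0.3376, 0.0616]
orientation: [0.837, 0.547, -0.0, 0.0]
wrist_force: [0.4, -0.5, -0.9]
opening: 0.055
grip_force: 64.9
```

>>> play_rows --pt "0 0 0.05 0 0 0 5" --pt "0 0 0.05 0 0 0 5" --pt "0 0 0 0 0 0 5" --pt "0 0 0 0 0 0 5"

```text
clock: 20.33
ee_pos: [0.5516, 0.3377, 0.0613]
orientation: [0.837, 0.547, 0.0, 0.0]
wrist_force: [-3.2, -2.4, 10.0]
opening: 0.0552
grip_force: 66.1
```

>>> play_rows --pt "0 0 0.05 0 0 0 5" --pt "0 0 0.05 0 0 0 5" --pt "0 0 0 0 0 0 5" --pt "0 0 0 0 0 0 5"

```text
clock: 20.67
ee_pos: [0.5516, 0.3377, 0.0612]
orientation: [0.837, 0.547, 0.0, 0.0]
wrist_force: [-9.2, -5.4, 26.8]
opening: 0.0553
grip_force: 67.9
```

The plaque touches down at the expected height. I ease off, release and retreat straight up.

>>> play_rows --pt "0 0 -0.1 0 0 0 5" --pt "0 0 0 0 0 0 5.7" --pt "0 0 0 0 0 0 6.2" --pt "0 0 0 0 0 0 6.8" --pt "0 0 0 0 0 0 6.8" --pt "0 0 0 0 0 0 6.8" --pt "0 0 0 0 0 0 6.8"

```text
clock: 21.25
ee_pos: [0.5514, 0.3377, 0.0605]
orientation: [0.837, 0.548, -0.0, -0.0]
wrist_force: [0.2, -0.1, -0.2]
opening: 0.0679
grip_force: 0.0
```

>>> play_rows --pt "0 0 -0.5 0 0 0 6.8" --pt "0 0 -1 0 0 0 6.8" --pt "0 0 -2 0 0 0 6.8" --pt "0 0 -2.5 0 0 0 6.8" --pt "0 0 -2.5 0 0 0 6.8" --pt "0 0 -2.5 0 0 0 6.8" --pt "0 0 -2.5 0 0 0 6.8" --pt "0 0 -2.5 0 0 0 6.8" --pt "0 0 -2.5 0 0 0 6.8" --pt "0 0 -2 0 0 0 6.8" --pt "0 0 0 0 0 0 6.8" --pt "0 0 0 0 0 0 6.8"

```text
clock: 22.25
ee_pos: [0.5517, 0.3378, 0.2676]
orientation: [0.837, 0.547, 0.001, 0.0]
wrist_force: [0.4, 0.5, 0.4]
opening: 0.0682
grip_force: 0.0
```

```bash
python3 - <<'E'
from h import *
p,R,o=tool(); c=eyes.calibration("wrist"); im=eyes.camera("wrist"); cv2.imwrite("pics/w7.png",im)
# rectify rack-top-of-plaque plane (z=.062) to rack_bay frame, 2 px/mm, and find wooden board there
B=[.5281,.2793]; y=1.155
src=np.float32([proj(c,frame(B,y,[a/1e3,b/1e3,.062])) for a,b in((-120,-60),(120,-60),(120,120),(-120,120))])
print(src.round())
t=eyes.camera("top"); ct=eyes.calibration("top"); t0=cv2.imread("pics/top0.png")
d=(np.abs(t.astype(int)-t0).sum(2)>60).astype(np.uint8)
# predicted plaque outline in top view and actual change vs start inside rack region
for k in((-95,28),(85,28),(85,-28),(-95,-28)): print(k,proj(ct,frame(B,y,[k[0]/1e3,k[1]/1e3,.062])).round(1))
r=cv2.warpPerspective(t,cv2.getPerspectiveTransform(np.float32([proj(ct,frame(B,y,[a/1e3,b/1e3,.062])) for a,b in((-120,-60),(120,-60),(120,120),(-120,120))]),np.float32([[0,0],[240,0],[240,180],[0,180]])),(240,180))
h=cv2.cvtColor(r,cv2.COLOR_BGR2HSV)
for b in range(-48,50,6): print(b,''.join('#' if h[b+60,a+120,1]>70 else '.' for a in range(-116,118,4)))
E
```

```text
[[339. 361.]
 [351. 134.]
 [152. 133.]
 [173. 361.]]
(-95, 28) [251.7 238.1]
(85, 28) [199.4 215.6]
(85, -28) [206.7 199.4]
(-95, -28) [258.9 221.7]
-48 ...........................................................
-42 ......####.................#####...........................
-36 .....######...............####.............................
-30 ....#######################................................
-24 ....###################....................................
-18 ....################.......................................
-12 ......##########...........................................
-6 ......######...............................................
0 ......###..................................................
6 .....#....#................................................
12 ...........................................................
18 ...........................................................
24 ...........................................................
30 ...........................................................
36 ...........................................................
42 ...........................................................
48 ...........................................................
```

```bash
python3 - <<'E'
from h import *
c=eyes.calibration("wrist"); t=cv2.imread("pics/w7.png"); B=[.5281,.2793]; y=1.155
r=cv2.warpPerspective(t,cv2.getPerspectiveTransform(np.float32([proj(c,frame(B,y,[a/1e3,b/1e3,.062])) for a,b in((-120,-60),(120,-60),(120,120),(-120,120))]),np.float32([[0,0],[240,0],[240,180],[0,180]])),(240,180))
h=cv2.cvtColor(r,cv2.COLOR_BGR2HSV)
for b in range(-56,116,5): print(b,''.join('#' if h[b+60,a+120,1]>70 and h[b+60,a+120,2]>60 else ('o' if h[b+60,a+120,2]<60 else '.') for a in range(-116,118,4)))
E
```

```text
-56 ...........................................................
-51 ...........................................................
-46 ...........................................................
-41 ..........######..............#####...............####.....
-36 ..........#####o#.............####o#..............####.....
-31 ..........#####o##################o#####################...
-26 ......##############oooooooooooooooooooooo.#############...
-21 ......##################################################...
-16 ......##################################################...
-11 ......################################################.....
-6 ......################################################.....
-1 ......################################################.....
4 ......################################################.....
9 ......################################################.....
14 ......################################################.....
19 .....#################################################.....
24 .......ooooooooooooooooooooo##########################.....
29 ..........#####o#.
[... 415 characters left out ...]
....
64 ..........#####o#.............####o...............####.....
69 ..........###oooooooooo.......####o..............#####.....
74 ..........####oooooooooooooooooooooooooooo.......#####.....
79 ..........#########################.ooooooooooooooo###.....
84 ..........#####oooooooooooo###########################.....
89 ..........##ooooooooooooooo###########################.....
94 .........oooooooooooooooooo###########################.....
99 ......ooooooooooooooooooooo###########################.....
104 o..ooooooooooooooooooooooo############################.....
109 ooooooooooooooooooooooooo###############################...
114 oooooooooooooooooooooooo################################...
```

The plaque lies flat in the rack's free half, spanning about -94 to 86 mm lengthwise and -28 to 27 mm sideways. That puts its centre about (-5, 0) mm from the target, and the gripper is clear of everything.

```bash
python3 -c "
from rig import order; print(order.finish_job())"
```

```text
the job is handed in; nothing more can be done
None
```

I handed the job in at about 22 s of the 72 s: the pawl is thrown over, the ram is about 38 mm up by the crank's turn, and the plaque is released in the rack's free half, about 5 mm off centre; the hand-in gave no verdict.

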